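# Pack the kiln posts and shut the chest

## Robot

A 7-joint arm with a two-finger parallel gripper is mounted at the origin on the work surface. World frame = base frame: x ahead of the robot, y to its left, z up, the work surface at z = 0. Lengths are in m, angles in rad, forces in N, time in s.
With the tool pointing down it reaches from about 0.4 to 0.925 m from the base axis. Payload 4.1 kg.
Tool frame: the origin (TCP) lies between the finger pads; the fingertips stand 8 mm ahead of it and the grasp point (between the pads) lies 11 mm behind it; z points along the fingers, x is the direction in which the jaws open and shut, and the axes are right-handed (so a half turn about z gives the same grasp; the last joint's range is limited). The gripper opens to 85 mm and grips with 20 to 120 N. Pads are 22 mm wide; open, the fingers measure 114 mm over their backs; the gripper's body (76 mm by 85 mm) begins 54 mm behind the grasp point. The pads swing forward as they close: fully open they stand 13 mm farther back than shut.
Start: joints at [1.067, 0.398, 0.045, 1.537, -0.019, 1.207, -0.051], TCP at [0.256, -0.597, 0.209] pointing down, gripper open.
Joint ranges: [-2.82, 2.82], [-0.49, 2.23], [-1.37, 1.46], [0, 2.46], [-1.36, 4.5], [0.23, 2], [-2.94, 2.94]. Speed limits (rad/s): [2.57, 2.57, 3.14, 3.14, 3.14, 3.14, 3.14].

## Interface

Orientations are given as a unit quaternion [x, y, z, w].
In Python, from plant import env gives the robot as it stands. Calls block until the motion is done:
- env.move_to(position, orientation): joint-space move of the TCP to a pose.
- env.movel(position, v=0.15, ori=None, threshold=None): straight line of the TCP; ori=None keeps the orientation; v is the mean speed in m/s. With threshold (N) it stops when the force on the tool has changed by that much, and returns True; else False.
- env.move_j(angles): joint-space move.
- env.command_gripper(opening, newtons=None): finger opening in m; newtons is the grip in N (None keeps the last); returns when the fingers have stopped.
- env.hold(seconds).
- env.ik(position, orientation): joint angles nearest the present ones, or None.
- env.get_image(name): name is "side" or "top" or "wrist"; returns (picture, depth): 480x640x3 uint8, blue, green, red; 480x640 float32, m along the optical axis (not along the pixel's ray), 0 where there is no reading.
- env.camera_info(name): a dict with "fx", "fy", "cx", "cy" (pixels), "xyz" and "rotation" of the camera in the world. Camera axes: x right, y down, z forward; pixel columns grow to the right and rows downward; lengths in m; the calibration is good to about 2 mm. The wrist camera is an equidistant fisheye: a pixel r from the principal point sees the ray r / f radians off the axis. A picture is of the moment at which its call begins: read the wrist's pose just before it. camera_info takes no time and is no camera call; for the wrist camera it gives the pose at the moment of the call.
A pose or a line that the arm cannot do raises env.MotionError and nothing moves.
- env.job_done(): hands the job in, once; it reports no verdict.
Trained networks look in the newest picture that a camera, given by its name, has taken for a name from the list of things; names that differ only in an ending like _2 or _b are one class to them, and where a whole thing is asked for, a point or a joint stands for the part that bears it (a point fixed in the world has none). Each returns a list of dicts, best first, with "score" (0 to 1); they miss things now and then, are a little off and sometimes report something else, mostly with a low value. They report only what shows in the picture. A call takes as long as a camera call. They do not tell look-alikes from the thing itself.
- env.masks_of(camera, target): "region" (480x640 bool, what is visible of it) and "bbox" ([left, top, width, height] in pixels, round what is visible of it).
Readings, each from a call of its own:
- env.current_t(): time.
- env.current_q(): joint angles.
- env.current_dq(): joint speeds.
- env.current_effort(): joint torques, N m.
- env.current_ee_pos(): TCP position.
- env.current_tool_rot(): TCP orientation.
- env.current_ft_force(): force on the tool from outside, world axes, zero at the start.
- env.current_torque(): the same for the moment, N m.
- env.current_grip_width(): finger opening in m.
Only numpy, scipy, OpenCV 4.12 (cv2) and the standard library are available. Lean on these libraries where they do the work, as an engineer would, in place of code of your own. Each camera call takes 0.05 s, during which the arm holds its last target. There are 200 camera calls.

## Task

Put the kiln posts away: first lift the squat lidded jar out of the open chest and stand it upright in the middle of the square ware board. Then lay all the kiln posts from the table flat on the floor of the chest in a single layer, none of them sticking up, and last of all fold the stiff lid over until it is fully shut. Leave the small cup that stands by the posts alone.

Things in the scene. Friction and masses are not known exactly. Their poses are not given: they have to be found in the camera images.
- chest: Low open wooden chest, fixed to the table. Outside 232 (its x) x 235 (its y) x 58 mm high; walls and floor 10 mm, so inside 212 x 215, 48 mm deep. Origin: centre of its underside. Its x axis points level to the side with the hinge (robot's left, +y, give or take 0.15 rad); z up. Hinge line along its y, at x = 116, z = 58.5 mm.
- chest_lid (a joint): Flat wooden lid of the chest, 232 x 235 x 10 mm, with a dark tab (100 mm wide, 10 thick) projecting 25 mm from the middle of its free edge. Angle in rad: 0 = shut on the rim, 1.57 = upright; it starts leaning open beyond upright, away from the chest. The hinge is stiff (friction 0.5 N m): the lid stays where it is left, so push it all the way; about 5 N at the tab moves it.
- lid_edge (a point): Middle of the end of the lid's tab (mid-thickness). Moves with the lid.
- lid_hinge (a point): Middle of the lid's hinge line, at the underside of the lid, 58.5 mm above the table.
- jar_knob (a point): Squat terracotta jar standing in the chest at the start, 100 mm across, 60 mm high, foot 80 mm across, with a knob on top (30 mm across, 60 to 90 mm above the foot), about 450 g; jar, cover and knob are one piece. The point is in the knob, on the axis, 76 mm above the foot; z is the jar's axis. Too tall for the shut chest.
- board_top (a point): Square plywood ware board, 130 x 130 x 12 mm, lying flat, fixed to the table. The point is the centre of its top face.
- long0_c (a point): Long kiln post: off-white ceramic square bar 120 x 36 x 36 mm, about 300 g, lying loose on the table. The point is its centre; its x axis runs along its length. May be absent.
- long1_c (a point): Long kiln post: off-white ceramic square bar 120 x 36 x 36 mm, about 300 g, lying loose on the table. The point is its centre; its x axis runs along its length. May be absent.
- long2_c (a point): Long kiln post: off-white ceramic square bar 120 x 36 x 36 mm, about 300 g, lying loose on the table. The point is its centre; its x axis runs along its length. May be absent.
- short0_c (a point): Short kiln post: off-white ceramic square bar 64 x 36 x 36 mm, about 160 g, lying loose on the table. The point is its centre; its x axis runs along its length. May be absent.
- short1_c (a point): Short kiln post: off-white ceramic square bar 64 x 36 x 36 mm, about 160 g, lying loose on the table. The point is its centre; its x axis runs along its length. May be absent.
- short2_c (a point): Short kiln post: off-white ceramic square bar 64 x 36 x 36 mm, about 160 g, lying loose on the table. The point is its centre; its x axis runs along its length. May be absent.
- cup: Small blue ceramic cup, 56 mm across, 60 mm high, loose bystander on the table; origin under its foot. Not to be disturbed.
Not all that is in view belongs to the job. What is shaped like the part that bears short2_c but blue, green or purple is not meant.

How it is judged:
On the way, in this order (a step that is already met when the one before it is completed fails the run):
1. the jar stands upright on the ware board, let go (horizontal distance between jar_knob and board_top below 0.04 m and z of jar_knob in the frame of board_top between 0.068 and 0.084 m and angle between jar_knob's own z axis and vertical below 0.12 rad and contact force between the fingers and jar below 0.05 N), for 0.2 s.
2. every kiln post lies flat on the chest floor, with the lid still open (x of long0_c in the frame of chest between -0.092 and 0.092 m and y of long0_c in the frame of chest between -0.0925 and 0.0925 m and z of long0_c in the frame of chest between 0.02 and 0.037 m and x of long1_c in the frame of chest between -0.092 and 0.092 m and y of long1_c in the frame of chest between -0.0925 and 0.0925 m and z of long1_c in the frame of chest between 0.02 and 0.037 m and x of long2_c in the frame of chest between -0.092 and 0.092 m and y of long2_c in the frame of chest between -0.0925 and 0.0925 m and z of long2_c in the frame of chest between 0.02 and 0.037 m and x of short0_c in the frame of chest between -0.092 and 0.092 m and y of short0_c in the frame of chest between -0.0925 and 0.0925 m and z of short0_c in the frame of chest between 0.02 and 0.037 m and x of short1_c in the frame of chest between -0.092 and 0.092 m and y of short1_c in the frame of chest between -0.0925 and 0.0925 m and z of short1_c in the frame of chest between 0.02 and 0.037 m and x of short2_c in the frame of chest between -0.092 and 0.092 m and y of short2_c in the frame of chest between -0.0925 and 0.0925 m and z of short2_c in the frame of chest between 0.02 and 0.037 m and value of joint chest_lid above 0.6 rad), for 0.2 s.
At the end, for the whole second after the job is handed in: The jar stands upright (within 0.12 rad) on the ware board, its axis within 40 mm of the board's centre; every kiln post lies flat inside the chest, its centre no more than 37 mm above the table (one layer on the floor); the lid is shut to within 0.04 rad (horizontal distance between jar_knob and board_top below 0.04 m and z of jar_knob in the frame of board_top between 0.068 and 0.084 m and angle between jar_knob's own z axis and vertical below 0.12 rad and x of long0_c in the frame of chest between -0.092 and 0.092 m and y of long0_c in the frame of chest between -0.0925 and 0.0925 m and z of long0_c in the frame of chest between 0.02 and 0.037 m and x of long1_c in the frame of chest between -0.092 and 0.092 m and y of long1_c in the frame of chest between -0.0925 and 0.0925 m and z of long1_c in the frame of chest between 0.02 and 0.037 m and x of long2_c in the frame of chest between -0.092 and 0.092 m and y of long2_c in the frame of chest between -0.0925 and 0.0925 m and z of long2_c in the frame of chest between 0.02 and 0.037 m and x of short0_c in the frame of chest between -0.092 and 0.092 m and y of short0_c in the frame of chest between -0.0925 and 0.0925 m and z of short0_c in the frame of chest between 0.02 and 0.037 m and x of short1_c in the frame of chest between -0.092 and 0.092 m and y of short1_c in the frame of chest between -0.0925 and 0.0925 m and z of short1_c in the frame of chest between 0.02 and 0.037 m and x of short2_c in the frame of chest between -0.092 and 0.092 m and y of short2_c in the frame of chest between -0.0925 and 0.0925 m and z of short2_c in the frame of chest between 0.02 and 0.037 m and value of joint chest_lid below 0.04 rad and linear speed of jar below 0.02 m/s); the robot touches nothing.
It fails at once if the small blue cup is pushed more than 50 mm or tipped over (distance of cup from where it was at the start of the episode above 0.05 m or angle between cup's own z axis and vertical above 0.6 rad).
Of long0, long1, long2, short0, short1, short2 only 4 to 6 are there at a start; the rules pass over those that are not, and their reading is None.
At some moment in a run one of long0, long1, long2, short0, short1, short2 may be knocked a few centimetres aside while the robot is not near it.
It also fails if it takes over 210 s, if anything falls off the work surface, if the arm or the gripper's body presses on something with over 40 N, if the wrist force passes 120 N, or if a joint passes its speed limit or range.

## Working session

There is one attempt and no reset: what is moved stays moved. The work goes in short steps, each a Python script; the robot and the scene stay as the last script left them, time stands still between calls to the robot, and variables do not carry over. Pictures are saved under pics/ and viewed, about 12 in all and at most 16, crops included, and the job is handed in when it is done.

```bash
ls; mkdir -p pics; python3 - <<'E'
from plant import env
import cv2,numpy as np
print(env.current_t(),env.current_ee_pos(),env.current_tool_rot())
for c in ["top","side"]:
    im,d=env.get_image(c); cv2.imwrite(f"pics/{c}0.png",im); np.save(f"pics/{c}0.npy",d)
    print(c,{k:np.round(v,4).tolist() for k,v in env.camera_info(c).items()}, (d==0).mean())
E
```

```text
pics
0.0 [ 0.25575218 -0.59682849  0.20765682] [ 8.34834192e-01 -5.50500595e-01 -8.43927702e-04 -5.04348645e-04]
top {'fx': 543.8887, 'fy': 543.8887, 'cx': 322.1366, 'cy': 235.8224, 'xyz': [0.2607, -0.0962, 1.1952], 'rotation': [-0.7023, 0.7067, -0.0512, 0.0687]} 0.0039713541666666664
side {'fx': 548.9728, 'fy': 548.9728, 'cx': 324.4469, 'cy': 244.6189, 'xyz': [-0.1639, 0.5513, 0.8885], 'rotation': [-0.3611, 0.8419, -0.373, 0.1471]} 0.00376953125
```

View pics/top0.png

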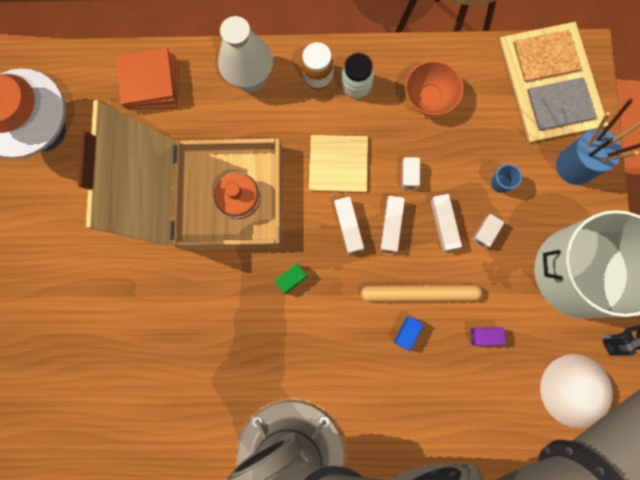

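View pics/side0.png

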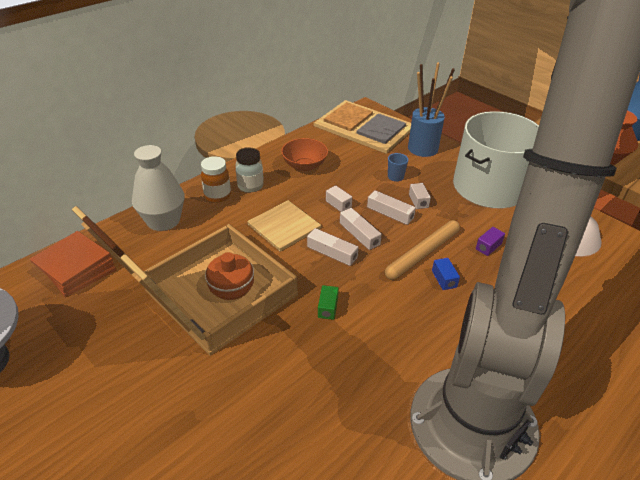

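The top view shows three long posts at (348,225), (393,224) and (446,222), and two short ones at (411,172) and (489,231). The green (291,278), blue (409,333) and purple (488,337) blocks are look-alikes. The cup is at (507,178), the jar at (236,192) and the board at (339,163). The rolling pin (420,293) isn't part of the job.

```bash
cat > h.py <<'E'
from plant import env
import cv2,numpy as np
from scipy.spatial.transform import Rotation as R
def look(cam):
    info=env.camera_info(cam); im,d=env.get_image(cam); return im,d,cloud(info,d)
def cloud(i,d):
    v,u=np.mgrid[:480,:640]; x=(u-i["cx"])/i["fx"]; y=(v-i["cy"])/i["fy"]
    P=np.stack([x*d,y*d,d],-1); r=R.from_quat(np.array(i["rotation"]))if np.size(i["rotation"])==4 else R.from_matrix(i["rotation"])
    W=r.apply(P.reshape(-1,3)).reshape(480,640,3)+np.array(i["xyz"]); W[d==0]=np.nan; return W
def rect(p):
    (c,s,a)=cv2.minAreaRect((p*1000).astype(np.float32)); a=np.radians(a)
    if s[0]<s[1]: s=s[::-1]; a+=np.pi/2
    return np.array(c)/1000,np.array(s),(a+np.pi/2)%np.pi-np.pi/2   # centre, sizes mm, long-axis yaw
def posts(cam="top",z0=0.0):
    "white posts: centre of top face, sizes, yaw, top height"
    im,d,W=look(cam); out=[]
    hsv=cv2.cvtColor(im,cv2.COLOR_BGR2HSV)
    for n in ("long0_c","short0_c"):
        for m in env.masks_of(cam,n):
            g=m["region"]; 
            if m["score"]<.3 or g.sum()<80: continue
            p=W[g]; p=p[np.isfinite(p[:,2])]; h=np.percentile(p[:,2],80); t=p[abs(p[:,2]-h)<.006]
            c,s,a=rect(t[:,:2])
            o=dict(n=n,score=m["score"],c=c,s=s,a=a,h=h,sat=np.median(hsv[...,1][g]),px=np.array(m["bbox"]))
            if o["sat"]<90 and not any(np.linalg.norm(q["c"]-c)<.02 for q in out): out.append(o)
    return out
def down(yaw):
    "tool down, jaws (tool x) along world yaw"
    return R.from_matrix(np.array([[np.cos(yaw),np.sin(yaw),0],[np.sin(yaw),-np.cos(yaw),0],[0,0,-1.]])).as_quat()
E
python3 - <<'E'
from h import *
np.set_printoptions(precision=4,suppress=True)
for cam in("top","side"):
    print(cam)
    for o in posts(cam): print(o["n"],round(o["score"],2),o["c"],o["s"],round(o["a"],3),round(o["h"],4),o["sat"],o["px"])
    im,d,W=look(cam)
    for n in("chest","chest_lid","jar_knob","board_top","cup"):
        for m in env.masks_of(cam,n)[:2]:
            p=W[m["region"]]; p=p[np.isfinite(p[:,2])]
            if len(p)<20: continue
            h=np.percentile(p[:,2],[2,50,98]); t=p[abs(p[:,2]-h[2])<.006]
            print(n,round(m["score"],2),m["bbox"],"h",h,"top rect",*rect(t[:,:2]), "mean",t.mean(0))
    for n,(lo,hi),w in(("rim",(.052,.062),(.35,.75,-.05,.3)),("knobtop",(.090,.104),(.4,.7,0,.2))):
        pass
    im0=W.reshape(-1,3); np.save(f"pics/W{cam}.npy",W)
E
```

```text
top
long0_c 0.63 [ 0.4872 -0.2215] [120.1054  35.9809] -0.159 0.0378 36.0 [383.8 195.   19.9  59.5]
long0_c 0.63 [ 0.4706 -0.4293] [64.6053 36.6814] -0.556 0.0374 42.5 [473.4 215.   31.5  30.3]
short0_c 0.66 [ 0.603 -0.264] [64.0713 31.4961] -0.03 0.0375 23.0 [401.5 154.3  16.7  32.8]
chest 0.59 [74.1, 100.9, 208.0, 149.4] h [0.0056 0.0635 0.2936] top rect [0.5547 0.3397] [98.4484 17.0223] 0.02015319483009259 mean [0.5527 0.338  0.2946]
chest_lid 0.76 [76.9, 99.2, 98.8, 146.6] h [0.0639 0.1964 0.2991] top rect [0.5546 0.3397] [98.192  17.0223] 0.02015319483009259 mean [0.5538 0.3401 0.2987]
jar_knob 0.95 [211.5, 173.0, 48.8, 44.7] h [0.0379 0.0669 0.1015] top rect [0.5496 0.117 ] [28.2527 26.769 ] -1.5560253597219083 mean [0.5494 0.117  0.1001]
jar_knob 0.59 [77.7, 99.2, 100.9, 145.0] h [0.0641 0.1961 0.2991] top rect [0.5549 0.3396] [98.8051 16.5415] 0.010060463444208079 mean [0.5539 0.34   0.2987]
board_top 0.65 [310.3, 134.7, 56.9, 56.9] h [0.0069 0.0121 0.0169] top rect [ 0.6316 -0.1047] [130.4358 129.36  ] -0.037699442075052936 mean [ 0.6313 -0.1052  0.0133]
cup 0.96 [489.1, 164
[... 746 characters left out ...]
.9662] 0.0057017046186294 mean [0.5495 0.343  0.3002]
jar_knob 0.9 [201.3, 252.5, 54.7, 46.6] h [0.0242 0.0663 0.1012] top rect [0.5453 0.1173] [29.5385 29.3434] -0.08248489002053372 mean [0.5447 0.1186 0.1   ]
board_top 0.63 [248.3, 203.1, 71.5, 46.8] h [0.0026 0.0124 0.0162] top rect [ 0.6274 -0.1039] [133.5538 133.3491] -0.046207575967583736 mean [ 0.6255 -0.1016  0.0129]
board_top 0.6 [305.5, 227.5, 53.6, 38.6] h [0.0033 0.0337 0.0396] top rect [ 0.4817 -0.1255] [118.9186  41.0302] 0.2579916167173111 mean [ 0.48   -0.1247  0.0367]
cup 0.76 [389.3, 151.1, 19.4, 31.2] h [-0.0007  0.0408  0.0615] top rect [ 0.5788 -0.4681] [57.7038 53.9391] -0.5606865561499879 mean [ 0.5787 -0.47    0.0589]
```

Two views agree to about 4 mm, so I'll average them. The networks miss some posts, so I'll find those by colour and height, keeping the masks as a check. Next is the chest frame, with a close crop of the posts.

```bash
cat >> h.py <<'E'
def posts(cam="top",W=None,im=None,zt=.036):
    "off-white post tops by colour and height"
    if W is None: im,d,W=look(cam)
    hsv=cv2.cvtColor(im,cv2.COLOR_BGR2HSV); x,y,z=W[...,0],W[...,1],W[...,2]
    m=(abs(z-zt)<.008)&(hsv[...,1]<75)&(hsv[...,2]>110)&(x>.35)&(x<.75)&(y>-.56)&(y<.25)
    n,L,st,_=cv2.connectedComponentsWithStats(m.astype(np.uint8)); out=[]
    for i in range(1,n):
        if st[i,4]<150: continue
        g=L==i; c,s,a=rect(W[g][:,:2])
        if 25<s[1]<48 and 50<s[0]<135: out.append(dict(c=c,s=s,a=a,h=np.median(z[g]),px=st[i,:4],long=bool(s[0]>92)))
    return sorted(out,key=lambda o:-o["c"][1])
E
python3 - <<'E'
from h import *
np.set_printoptions(precision=4,suppress=True)
ims={}
for cam in("top","side"):
    im,d,W=look(cam)
    for o in posts(cam,W,im): print(cam,o["c"],o["s"],round(o["a"],3),round(o["h"],4),o["px"],o["long"])
    x,y,z=np.moveaxis(W,-1,0)
    m=(z>.053)&(z<.062)&(x>.40)&(x<.70)&(y>-.03)&(y<.27)
    m=m&(np.hypot(x-.548,y-.117)>.07)
    L=cv2.connectedComponentsWithStats(m.astype(np.uint8)); k=1+np.argmax(L[2][1:,4]); g=L[1]==k
    print("rim",*rect(W[g][:,:2]),np.median(z[g]),g.sum(), (L[2][1:,4]>30).sum())
    f=(z<.02)&(x>.47)&(x<.62)&(y>.03)&(y<.2); print("floor",np.median(z[f]))
    if cam=="top": cv2.imwrite("pics/crop1.png",cv2.resize(im[130:270,160:540],None,fx=2.1,fy=2.1,interpolation=2))
E
```

```text
top [ 0.4858 -0.1262] [120.4063  35.1112] 0.249 0.036 [335 197  29  56] True
top [ 0.487 -0.221] [119.2372  35.6795] -0.159 0.0361 [382 196  22  56] True
top [ 0.6027 -0.2648] [64.7247 34.6783] -0.05 0.036 [403 157  17  30] False
top [ 0.4897 -0.3381] [119.5326  36.2493] 0.188 0.036 [433 194  29  56] True
top [ 0.4695 -0.428 ] [64.6512 36.6132] -0.591 0.0358 [475 215  29  31] False
rim [0.5575 0.1406] [236.3964 236.069 ] -1.5617317555612154 0.057550361919190385 1784 1
floor 0.010055896173438494
side [ 0.4821 -0.125 ] [120.4611  40.371 ] 0.253 0.036 [307 228  51  30] True
side [ 0.4837 -0.2205] [121.7257  37.7086] -0.153 0.0362 [340 208  41  34] True
side [ 0.5989 -0.2641] [66.5855 37.7717] -0.086 0.0358 [326 186  26  19] False
side [ 0.4846 -0.3376] [121.3395  42.538 ] 0.16 0.0361 [368 191  48  26] True
side [ 0.4678 -0.4284] [69.0468 36.3025] -0.571 0.0361 [410 183  21  18] False
rim [0.5543 0.1396] [240.4935 237.0879] -0.006123805768583068 0.057641724623692936 1532 1
floor 0.010769932658609815
```

View pics/crop1.png

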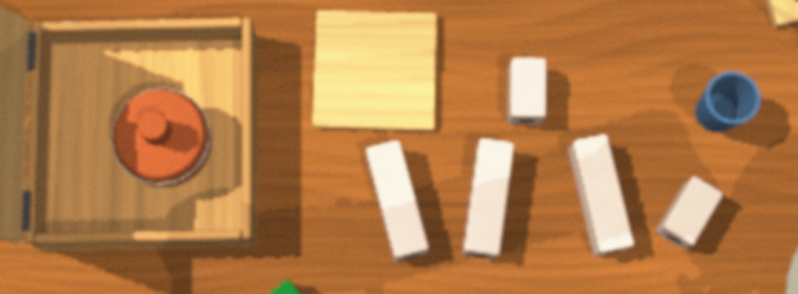

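All five posts check out: three long, two short, all off-white. The chest frame is centred at about (0.556, 0.140), with its x along world +y and yaw ≈ 0. Jar first.

```bash
cat >> h.py <<'E'
def best(p,yaw):
    "jaw yaw or its half turn, whichever needs less joint motion"
    q=np.array(env.current_q()); c=[]
    for k in(0,np.pi,-np.pi):
        o=down(yaw+k); s=env.ik(p,o)
        if s is not None: c.append((np.abs(np.array(s)-q).max(),yaw+k,o))
    c.sort(key=lambda t:t[0]); return c[0][2]
def st(tag): print(tag,"t=%.1f"%env.current_t(),"p",np.round(env.current_ee_pos(),4),"w %.4f"%env.current_grip_width(),"F",np.round(env.current_ft_force(),1))
E
python3 - <<'E'
from h import *
st("0"); env.movel([.256,-.597,.33]); 
j=np.array([.5475,.117]); b=np.array([.6295,-.1045])
env.command_gripper(.06,60)
o=best([*j,.25],np.pi/2); env.move_to([*j,.25],o); st("above")
im,d=env.get_image("wrist"); cv2.imwrite("pics/wrist1.png",im)
env.movel([*j,.13]); 
print(env.movel([*j,.082],v=.06,threshold=8)); st("down")
env.command_gripper(0.0,60); st("grip")
env.movel([*j,.20],v=.12); env.hold(.2); st("lift")
E
```

```text
0 t=1.1 p [ 0.256  -0.5975  0.2087] w 0.0855 F [0.3 0.2 0.6]
above t=5.2 p [0.5479 0.1157 0.2499] w 0.0595 F [ 0.3 -0.1  0. ]
False
down t=7.1 p [0.5478 0.1172 0.0823] w 0.0601 F [ 0.2 -0.  -1.2]
grip t=7.7 p [0.5475 0.117  0.082 ] w -0.0002 F [-0.3 -0.1 -0.1]
lift t=9.1 p [0.5471 0.1169 0.1993] w 0.0000 F [-0.2 -0.6  0.2]
```

View pics/wrist1.png

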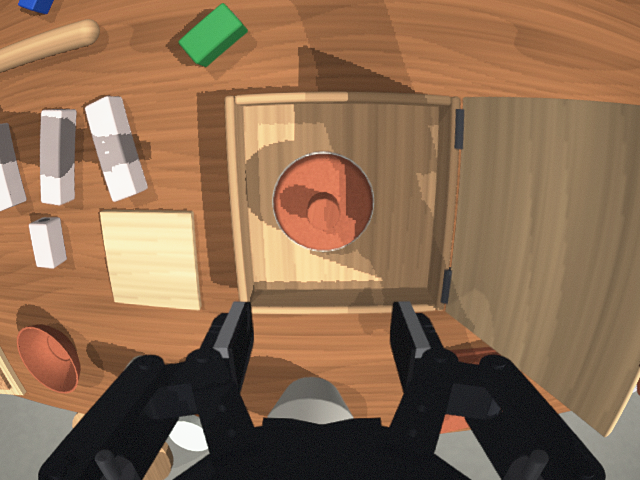

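The fingers closed on nothing, so I'll look again.

```bash
python3 - <<'E'
from h import *
np.set_printoptions(precision=4,suppress=True)
a=env.camera_info("wrist");print(a,env.current_ee_pos(),env.current_tool_rot())
im,d=env.get_image("wrist"); cv2.imwrite("pics/wrist2.png",im)
im,d,W=look("side"); 
ms=env.masks_of("side","jar_knob")
for m in ms[:2]:
    p=W[m["region"]];p=p[np.isfinite(p[:,2])];t=p[abs(p[:,2]-.1)<.006];print(m["score"],m["bbox"],len(t),t.mean(0))
cv2.imwrite("pics/side2.png",cv2.resize(im[150:400,60:340],None,fx=2,fy=2))
E
```

```text
{'fx': 371.64829954431775, 'fy': 371.64829954431775, 'cx': 321.37906076105656, 'cy': 240.2806326533914, 'xyz': array([0.4645, 0.1161, 0.3653]), 'rotation': array([0.6975, 0.6979, 0.115 , 0.1147])} [0.5471 0.1169 0.1993] [ 0.7071  0.7071 -0.0005 -0.0005]
0.76 [202.5, 251.5, 55.9, 47.8] 140 [0.5442 0.1187 0.0996]
```

View pics/wrist2.png

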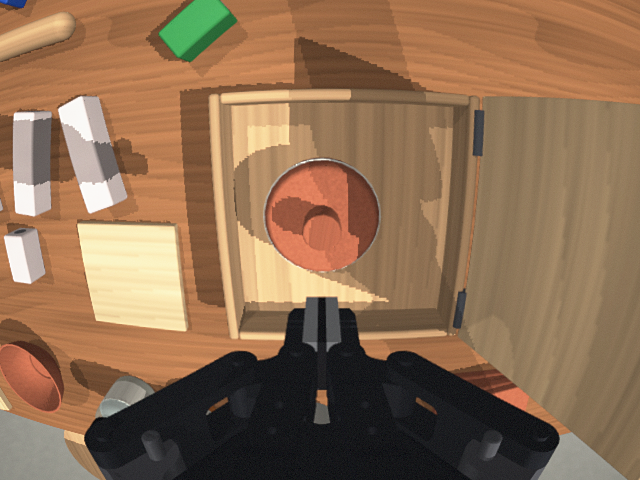

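View pics/side2.png

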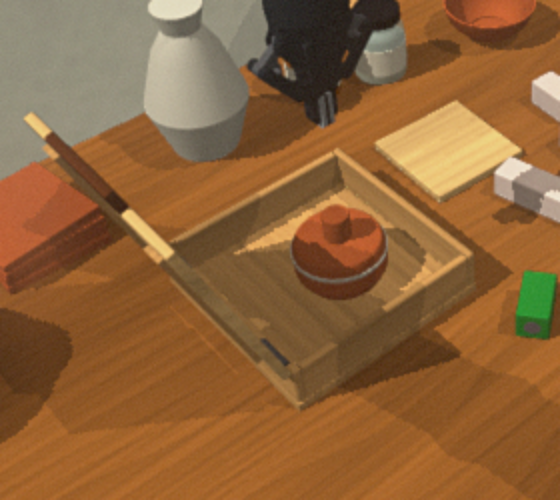

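```bash
cat >> h.py <<'E'
def wcloud(i,d):
    "equidistant fisheye, depth along the axis"
    v,u=np.mgrid[:480,:640]; a=(u-i["cx"])/i["fx"]; b=(v-i["cy"])/i["fy"]; th=np.hypot(a,b)+1e-9; k=np.tan(th)/th
    P=np.stack([a*k*d,b*k*d,d],-1); W=R.from_quat(i["rotation"]).apply(P.reshape(-1,3)).reshape(480,640,3)+i["xyz"]; W[d==0]=np.nan; return W
E
python3 - <<'E'
from h import *
np.set_printoptions(precision=4,suppress=True)
def proj(i,p):
    c=R.from_quat(i["rotation"]).inv().apply(np.array(p)-i["xyz"]); return c
e=np.array(env.current_ee_pos()); tip=e-[0,0,.008]
for cam in("side","top"):
    i=env.camera_info(cam);c=proj(i,tip);print(cam,"tip px",c[:2]/c[2]*i["fx"]+[i["cx"],i["cy"]],c[2])
i=env.camera_info("wrist"); c=proj(i,tip); th=np.arctan2(np.hypot(*c[:2]),c[2]); print("wrist tip px",c[:2]/np.hypot(*c[:2])*th*i["fx"]+[i["cx"],i["cy"]],c)
im,d=env.get_image("wrist"); W=wcloud(i,d); print("knob",W[228,323],"fingers",W[300:370:12,313],"jar",W[245,300],"rim",W[97,340],"board",W[270,130],"post",W[160,34])
im,d,W=look("side"); print("side near tip",W[196:212:3,218:228:4].reshape(-1,3))
E
```

```text
side tip px [222.3818 222.5095] 1.0671717062067123
top tip px [223.4823 177.7846] 1.0423604836438534
wrist tip px [322.7451 283.6087] [0.0007 0.0224 0.1913]
knob [0.545  0.1175 0.1005] fingers [[0.5369 0.1128 0.2295]
 [0.5364 0.113  0.2405]
 [0.5369 0.1132 0.2485]
 [0.5366 0.1133 0.257 ]
 [0.5359 0.1135 0.2653]
 [0.5349 0.1137 0.2732]] jar [0.57   0.0982 0.0677] rim [0.4466 0.1313 0.0592] board [ 0.6208 -0.1022  0.0115] post [ 0.4833 -0.2031  0.0335]
side near tip [[ 0.5324  0.1277  0.2707]
 [ 0.5402  0.1145  0.2593]
 [ 0.54    0.106   0.255 ]
 [ 0.5385  0.1248  0.2587]
 [ 0.5358  0.118   0.2567]
 [ 0.5381  0.108   0.2501]
 [ 0.5391  0.1254  0.2516]
 [ 0.5345  0.1197  0.2513]
 [ 0.5359  0.1102  0.2454]
 [ 0.5381  0.1269  0.2459]
 [ 0.5366  0.1193  0.2427]
 [ 0.5366  0.1106  0.2381]
 [ 0.5414  0.1257  0.2362]
 [ 0.5365  0.1202  0.2361]
 [ 0.5364  0.1116  0.2315]
 [ 0.5419  0.1264  0.229 ]
 [ 0.5351  0.1219  0.2306]
 [ 0.7711 -0.0347  0.0021]]
```

Both cameras show the closed fingertips about 36 mm higher than the stated tool geometry: about z 0.227, where 0.191 was expected. I'll trust the measurement and use a gentle touch on the jar's cover to set the height.

```bash
python3 - <<'E'
from h import *
j=np.array([.547,.117])
env.command_gripper(.055,60)
env.movel([*j,.085],v=.15); st("pre")
hit=env.movel([*j,.040],v=.03,threshold=4); st("touch %s"%hit)
p=env.current_ee_pos(); z=p[2]+.007
env.movel([*j,z],v=.05); env.command_gripper(0.0,60); st("grip")
if env.current_grip_width()>.02:
    env.movel([*j,z+.02],v=.05); env.hold(.2); st("lift2"); env.movel([*j,.19],v=.12); st("lift")
E
```

```text
pre t=10.8 p [0.5478 0.1174 0.0859] w 0.0546 F [ 0.3 -0.2  1. ]
touch True t=12.2 p [0.5469 0.117  0.041 ] w 0.0549 F [-0.8  0.5  5. ]
grip t=12.8 p [0.5469 0.1171 0.048 ] w 0.0289 F [-0.5  0.   1. ]
lift2 t=13.6 p [0.5467 0.1169 0.0677] w 0.0284 F [-1.  -0.1 -4.7]
lift t=14.7 p [0.5463 0.1167 0.1891] w 0.0281 F [-0.3 -1.4 -4.4]
```

```bash
python3 - <<'E'
from h import *
b=np.array([.6295,-.1045])
env.movel([*b,.19],v=.2); env.hold(.2); st("over")
env.movel([*b,.070],v=.12); hit=env.movel([*b,.047],v=.03,threshold=4); st("set %s"%hit)
env.command_gripper(.06,60); env.hold(.2); st("open")
env.movel([*b,.2],v=.15); env.move_to([.45,.05,.25],best([.45,.05,.25],np.pi/2))
np.set_printoptions(precision=4,suppress=True)
for cam in("top","side"):
    im,d,W=look(cam); ms=env.masks_of(cam,"jar_knob")
    p=W[ms[0]["region"]];p=p[np.isfinite(p[:,2])];h=np.percentile(p[:,2],97);t=p[abs(p[:,2]-h)<.006];print(cam,ms[0]["score"],ms[0]["bbox"],h,t.mean(0))
    for o in posts(cam,W,im): print(o["c"],o["s"],round(o["a"],3),round(o["h"],4))
    cv2.imwrite(f"pics/{cam}3.png",im)
st("end")
E
```

```text
over t=16.3 p [ 0.6294 -0.1032  0.1902] w 0.0285 F [ 0.2 -0.7 -4.7]
set True t=18.1 p [ 0.6291 -0.1045  0.05  ] w 0.0283 F [-0.5 -0.2  4.7]
open t=18.7 p [ 0.6271 -0.1047  0.048 ] w 0.0598 F [-0.2 -0.7  0.2]
top 0.74 [314.0, 136.9, 46.8, 46.1] 0.10264795366608034 [ 0.6313 -0.1041  0.1017]
[ 0.4861 -0.126 ] [119.4319  35.5884] 0.254 0.0359
[ 0.4867 -0.2214] [119.896   35.9786] -0.155 0.036
[ 0.6404 -0.2992] [64.198  35.2356] -0.026 0.0358
[ 0.49   -0.3383] [120.281   36.4902] 0.202 0.036
[ 0.4703 -0.4293] [64.1322 36.1353] -0.572 0.0359
side 0.67 [260.5, 193.1, 45.4, 37.7] 0.10252859941639095 [ 0.6262 -0.1024  0.1016]
[ 0.4815 -0.1251] [121.015   40.1306] 0.255 0.0361
[ 0.4814 -0.22  ] [122.4917  39.1347] -0.163 0.0361
[ 0.6362 -0.2993] [64.6237 40.3376] -0.066 0.0362
[ 0.4845 -0.3378] [119.5811  43.2189] 0.156 0.0358
[ 0.4655 -0.4287] [66.4194 38.9425] -0.583 0.0357
end t=21.0 p [0.4508 0.0492 0.2497] w 0.0596 F [ 0.4 -0.1  1.2]
```

View pics/side3.png

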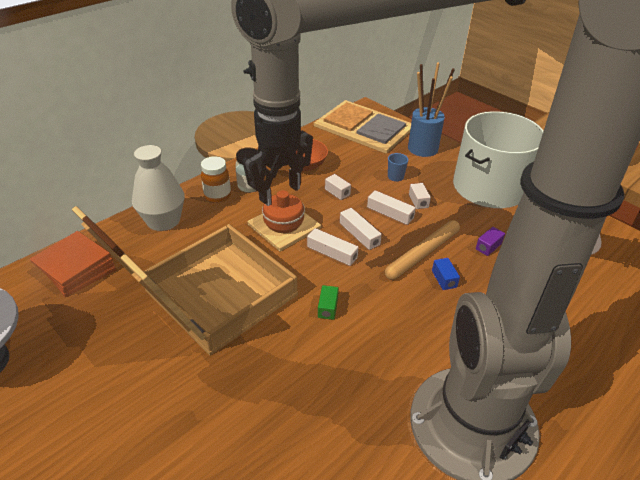

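The jar is standing on the board (knob top 0.102, about 1–2 mm off centre). One short post was knocked to about (0.638, −0.299). I'll re-measure before each pick.

```bash
cat >> h.py <<'E'
C=np.array([.556,.140]); B=np.array([.0022,0])   # chest centre; half the top/side disagreement
def fetch(o,slot,zp=-.020):
    c=o["c"]-B; up=.17; env.command_gripper(.06,60)
    q=best([*c,up],o["a"]+np.pi/2); env.move_to([*c,up],q)
    env.movel([*c,.03],v=.2); hit=env.movel([*c,zp],v=.06,threshold=6); st("down %s"%hit)
    if hit: env.movel([*c,up]); return False
    env.command_gripper(0.0,60); st("grip"); w=env.current_grip_width()
    env.movel([*c,up],v=.2)
    if w<.03: return False
    # jaw yaw now -> nearest turn that brings the post along world x
    y=R.from_quat(env.current_tool_rot()).as_matrix()[:2,0]; yaw=np.arctan2(y[1],y[0]); tgt=np.pi/2 if yaw>0 else -np.pi/2
    s=np.array(slot)
    env.move_to([*s,up],down(tgt)); env.movel([*s,.045],v=.2); st("in")
    hit=env.movel([*s,zp+.008],v=.05,threshold=5); st("set %s"%hit)
    env.command_gripper(.045); env.hold(.1); env.movel([*s,.06],v=.15); env.movel([*s,up],v=.25); st("out"); return True
E
python3 - <<'E'
from h import *
o=[o for o in posts("top") if o["c"][1]<0 and o["long"]][0]; print(o)
print(fetch(o,C+[-.042,.058]))
im,d=env.get_image("wrist"); cv2.imwrite("pics/wrist4.png",im)
E
```

```text
{'c': array([ 0.48569977, -0.1261518 ]), 's': array([120.08356476,  35.2677269 ]), 'a': np.float64(0.24708009645428142), 'h': np.float64(0.03595765993715605), 'px': array([335, 197,  29,  56], dtype=int32), 'long': True}
down False t=23.9 p [ 0.4838 -0.1261 -0.0198] w 0.0598 F [-0.1  0.1  0.5]
grip t=24.2 p [ 0.4841 -0.1263 -0.0194] w 0.0355 F [-0.7 -0.2  4.6]
in t=27.3 p [0.5151 0.1982 0.046 ] w 0.0352 F [ 0.1  0.2 -2.3]
set True t=28.4 p [ 0.5136  0.1979 -0.0094] w 0.0349 F [0.2 0.1 4.2]
out t=29.9 p [0.5134 0.1975 0.1692] w 0.0450 F [-0.7  0.   0.9]
True
```

View pics/wrist4.png

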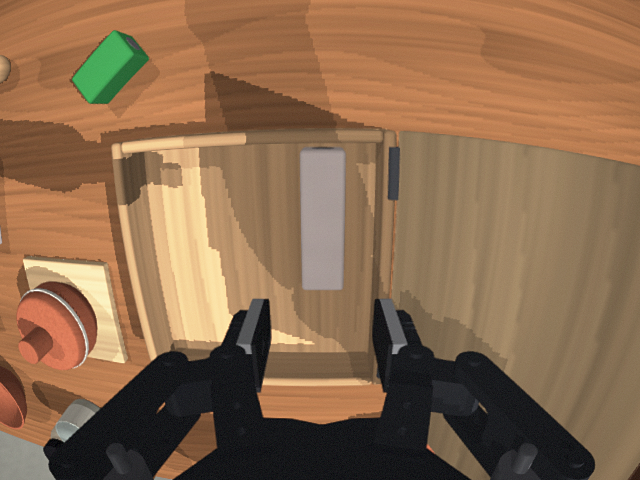

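The first post lies flat in its slot, so I'll run the rest.

```bash
python3 - <<'E'
from h import *
slots={True:[C+[-.042,0],C+[-.042,-.058]],False:[C+[.062,.058],C+[.062,-.058]]}
for n in range(4):
    l=[o for o in posts("top") if o["c"][1]<-.08 and np.hypot(*(o["c"]-[.63,-.104]))>.07]
    l.sort(key=lambda o:(not o["long"],-o["c"][1]))
    print(n,len(l),l[0]["c"],l[0]["s"],l[0]["a"])
    if len(l)!=4-n: print("count!",[o["c"] for o in l]); break
    if not fetch(l[0],slots[l[0]["long"]].pop(0)): print("FAILED"); break
im,d=env.get_image("top"); cv2.imwrite("pics/top5.png",im)
np.set_printoptions(precision=4,suppress=True)
E
```

```text
0 4 [ 0.48669568 -0.2211384 ] [120.03060913  35.44981003] -0.15792718369640735
down False t=33.7 p [ 0.4849 -0.2212 -0.0198] w 0.0600 F [ 0.5 -1.   0.4]
grip t=34.0 p [ 0.4851 -0.2214 -0.0194] w 0.0352 F [-0.7 -0.3  3.9]
in t=37.3 p [0.5151 0.1403 0.0459] w 0.0350 F [-0.7  0.5 -3.2]
set True t=38.3 p [ 0.5136  0.1399 -0.0094] w 0.0354 F [-0.8 -0.8  4.9]
out t=39.9 p [0.5134 0.1394 0.1692] w 0.0451 F [ 0.2 -0.5  0.4]
1 3 [ 0.48960788 -0.33774927] [119.88835907  36.49605942] 0.19840565101371466
down False t=43.8 p [ 0.4878 -0.3378 -0.0197] w 0.0598 F [ 0.8 -0.2 -0.1]
grip t=44.1 p [ 0.4881 -0.3382 -0.0193] w 0.0355 F [-0.3 -0.3  3.7]
in t=47.5 p [0.5151 0.0824 0.0459] w 0.0355 F [-0.2  0.  -2.6]
set True t=48.5 p [ 0.5136  0.0819 -0.0093] w 0.0351 F [-1.2 -0.9  4.7]
out t=50.1 p [0.5134 0.0814 0.1691] w 0.0449 F [-0.6  0.3 -0.3]
2 2 [ 0.64107422 -0.29937076] [64.270401   35.47764587] -0.01786288669559788
down False t=53.8 p [ 0.6393 -0.2994 -0.0196] w 0.0601 F [0.4 1.  0.5]
grip t=54.1 p [ 0.6395 -0.2996 -0.0193] w 0.0350 F [-0.1 -0.   2.6]
in t=57.8 p [0.619  0.1986 0.0462] w 0.0354 F [ 0.4  0.4 -1.3]
set True t=58.8 p [ 0.6176  0.1978 -0.0093] w 0.0353 F [-0.4 -0.6  5. ]
out t=60.4 p [0.6176 0.1974 0.1692] w 0.0449 F [-0.6  0.2 -0.6]
3 1 [ 0.47002127 -0.42913037] [63.26551056 36.77353287] -0.5699526922677816
down False t=64.9 p [ 0.4682 -0.4293 -0.0196] w 0.0599 F [-0.9  0.1  0.1]
grip t=65.2 p [ 0.4683 -0.4295 -0.0193] w 0.0350 F [0.3 0.1 3.2]
in t=69.0 p [0.619  0.0824 0.0462] w 0.0355 F [ 0.2 -0.2 -0.2]
set True t=70.0 p [ 0.6176  0.0819 -0.0093] w 0.0354 F [-0.1 -0.9  4.2]
out t=71.6 p [0.6174 0.0815 0.1692] w 0.0449 F [ 1.2 -0.6 -0.3]
```

View pics/top5.png

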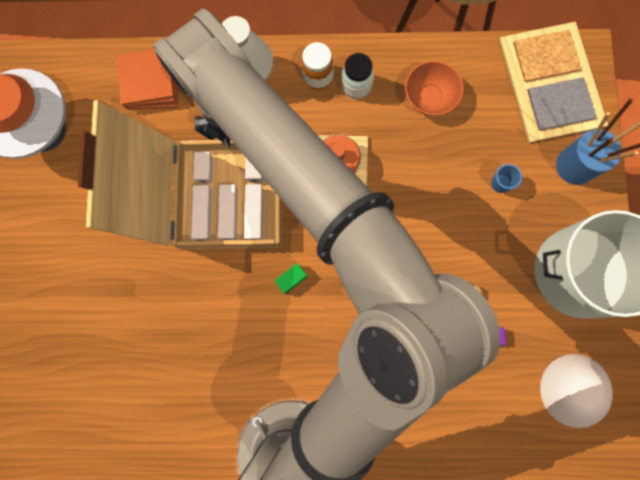

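All five posts lie in the chest without overlapping. I'll check the heights and IK for the lid path, then close the lid in an arc, pushing on the outside of the tab with closed fingers.

```bash
cat > lid.py <<'E'
from h import *
H=np.array([C[1]+.116,.0585]); X=.553; T=.029   # hinge (y,z); fingertip sits T above TCP
def pose(th,extra=0):
    d=np.array([-np.cos(th),np.sin(th)]); n=np.array([np.sin(th),np.cos(th)])
    K=H+.257*d+.010*n; P=H+.232*d+.010*n
    y=(K[0] if th>np.pi/2 else P[0])+.011; return np.array([X,y+extra,P[1]-T])
def angle():
    im,d,W=look("side"); m=env.masks_of("side","chest_lid")[0]; p=W[m["region"]]; p=p[np.isfinite(p[:,2])]
    t=p[p[:,2]>np.percentile(p[:,2],97)-.006].mean(0); return m["score"],t
E
python3 - <<'E'
from lid import *
np.set_printoptions(precision=4,suppress=True)
print(angle())
im,d,W=look("side")
for o in posts("side",W,im,zt=.046): print(o["c"],o["s"],o["a"],o["h"])
env.command_gripper(0.0,40); p=env.current_ee_pos(); env.movel([p[0],p[1],.40])
o=best([X,.43,.40],0.0); env.move_to([X,.43,.40],o); st("out")
a=pose(1.92,.04); print(a,[env.ik(pose(t),o) is not None for t in np.arange(1.9,-.01,-.1)])
env.movel([X,a[1]+.01,a[2]],v=.15); st("behind")
im,d=env.get_image("side"); cv2.imwrite("pics/side6.png",im)
E
```

```text
(0.59, array([0.548 , 0.3426, 0.3002]))
[0.6151 0.199 ] [65.5144 35.3449] 0.03188204547345119 0.04610476534732122
[0.5126 0.1987] [117.4195  36.9582] 0.005629875210900304 0.0464500904501563
[0.5128 0.1406] [117.319   37.4145] 5.650313428073872e-05 0.04641790865359463
[0.6167 0.0835] [65.3598 37.0183] -0.03481497229838837 0.04630603969507452
[0.5133 0.0831] [117.9945  37.7721] 0.01403306547217098 0.046383681560742296
out t=75.3 p [0.5543 0.4286 0.3999] w 0.0004 F [ 1.  -0.6  0.9]
[0.553  0.4043 0.2441] [True, True, True, True, True, True, True, True, True, True, True, True, True, True, True, True, True, True, True, True]
behind t=76.5 p [0.5532 0.415  0.2453] w -0.0002 F [ 0.2  0.5 -0.3]
```

View pics/side6.png

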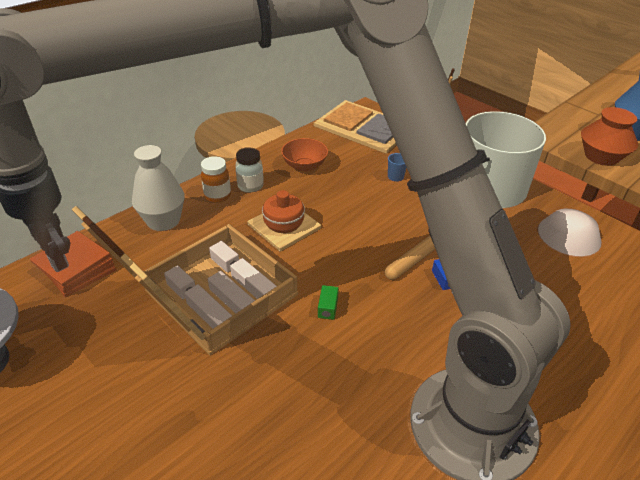

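The post tops read 0.046, so their centres are at about 0.028 and they lie flat. The fingers (side pixel (60,250)) are outside the tab. Pushing now.

```bash
python3 - <<'E'
from lid import *
fm=0
for k,t in enumerate(np.arange(1.9,-.001,-.1)):
    env.movel(pose(t),v=.1); F=np.array(env.current_ft_force()); fm=max(fm,np.linalg.norm(F))
    if k%4==0: st("th %.2f"%t)
    if np.linalg.norm(F)>25: st("STOP %.2f"%t); break
p=pose(0); hit=env.movel(p-[0,0,.010],v=.02,threshold=14); st("press %s max %.1f"%(hit,fm))
env.hold(.3); env.movel(p+[0,0,.15],v=.15)
im,d,W=look("side"); cv2.imwrite("pics/side7.png",im)
x,y,z=np.moveaxis(W,-1,0)
for lo in np.arange(0.0,.25,.04):
    m=(x>.47)&(x<.64)&(y>lo)&(y<lo+.03)&(z>.05)&(z<.13); print(round(lo,2),m.sum(),np.median(z[m]) if m.any() else None)
E
```

```text
th 1.90 t=77.2 p [0.5529 0.3598 0.246 ] w 0.0002 F [ 0.4 -0.4  0.7]
th 1.50 t=78.8 p [0.5532 0.2604 0.2615] w -0.0001 F [-0.4  0.4 -0.1]
th 1.10 t=80.4 p [0.553  0.1703 0.2407] w -0.0002 F [-0.1  0.3 -0.1]
th 0.70 t=81.9 p [0.5527 0.0948 0.1858] w 0.0000 F [-0.4  0.5 -0.4]
th 0.30 t=83.4 p [0.5524 0.0477 0.1067] w -0.0002 F [ 0.7 -0.1  0.4]
STOP -0.00 t=84.6 p [0.5552 0.0364 0.0455] w 0.0002 F [-11.1  -3.7  45.5]
press True max 47.0 t=84.8 p [0.5552 0.0366 0.046 ] w 0.0000 F [-3.1 -0.2 10.5]
0.0 503 0.06912927798311586
0.04 746 0.06940847177262255
0.08 796 0.06947492598210975
0.12 848 0.06955299308970059
0.16 893 0.06951719042819571
0.2 933 0.06959079699572046
0.24 748 0.06804158175952257
```

View pics/side7.png

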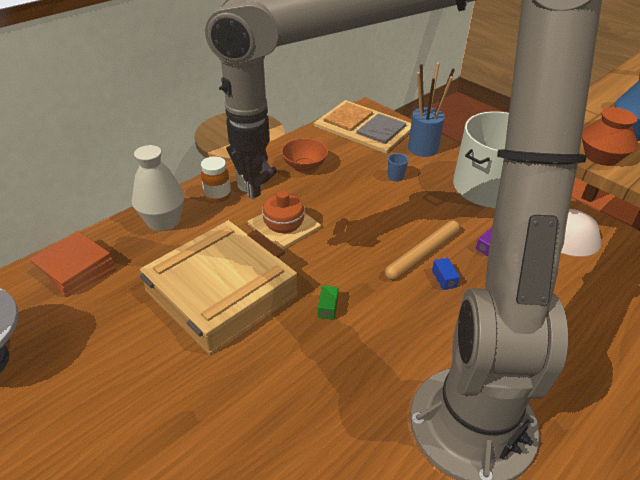

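The lid is flat at 0.069–0.070 across its width, so it's shut. One last jar and cup check, then I'll hand in.

```bash
python3 - <<'E'
from h import *
for cam in("side","top"):
    im,d,W=look(cam)
    for n in("jar_knob","cup"):
        for m in env.masks_of(cam,n)[:1]:
            p=W[m["region"]];p=p[np.isfinite(p[:,2])];h=np.percentile(p[:,2],97);t=p[abs(p[:,2]-h)<.006];print(cam,n,round(m["score"],2),np.round(t.mean(0),4))
st("end"); env.job_done()
E
```

```text
side jar_knob 0.74 [ 0.6253 -0.1013  0.1017]
top jar_knob 0.69 [ 0.6317 -0.1042  0.1019]
top cup 0.71 [ 0.5838 -0.4687  0.0599]
end t=86.6 p [0.5528 0.0351 0.1892] w -0.0001 F [ 0.5 -0.3 -0. ]
the job is handed in; nothing more can be done
```

The job is done and handed in at about 87 s of the 210 s allowed. The jar is on the ware board, all five kiln posts (three long, two short) lie flat in the chest, and the lid is shut. No verdict was reported.

**Last checks:**
- **Jar:** the knob is within about 3 mm of the board's centre, and its top stands at 0.102 m, as it should for a jar standing on the board.
- **Posts:** before the lid was closed, their tops measured 0.046 m, which puts their centres at about 0.028 m, in one layer and inside the limits.
- **Lid:** its top face reads 0.069–0.070 m across its width, so it is shut.
- **Cup:** it has not moved. The last side view did not report it, but the top view did, at the starting spot within about 3 mm.

**What went wrong or disagreed:**
- **First jar grasp:** the fingers closed on nothing. The fingertips sit about 36 mm farther back than the stated tool geometry, so I corrected the heights by camera and a light touch on the jar's cover.
- **Knocked post:** one short post was knocked about 5 cm aside during the run; I measured it again and picked it up normally.
- **Lid closing force:** it peaked at about 47 N on the fingertips when the lid met the rim, below the 120 N wrist limit.
- **Cameras:** the top and side views differed by about 4 mm in x, so I used the average. The networks missed several posts, so I located those by colour and height.

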